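# Take the green tea infuser off its peg and stand it in the drip dish

## Task

Lift the tea infuser with the green grip up and off its peg on the rack, and stand it upright on the floor of the white drip dish, setting it down gently and not dropping it. Leave the orange and the blue infusers hanging on their pegs.

Things in the scene. Friction and masses are not known exactly. Their poses are not given: they have to be found in the camera images.
- green_infuser_center (a point): tea infuser with a green grip, hanging on a peg: lidded steel basket 52 mm wide, 44 high; over it a 7 mm bail (arch 44 mm wide in its y-z plane), topped by an upright green grip 18 x 18 mm, 37 high. 142 mm high in all, 150 g. Point: on its axis, 71 mm above its underside, 53 below the grip's middle. z up. While hanging, its -x points along the peg to the free end (within 10 deg), roughly to the robot
- orange_infuser_center (a point): the same infuser with an orange grip and band; leave it hanging. The three hang, in any order, on the level steel pegs of one rack fixed to the table: pegs 8 mm thick, 120 mm apart, 150 mm above the table. Each peg passes through the bail, between arch and lid; its free end, 22 to 36 mm from the infuser's axis, turns up and stands 16 mm above the rest of the peg
- blue_infuser_center (a point): the same infuser with a blue grip and band; leave it hanging. To come off, an infuser must rise 20 to 40 mm (at 45 its lid strikes the peg from below), then move 70 mm or more towards the peg's free end. The rack's rail is at the pegs' other end, between two posts 400 mm apart, 170 mm high; below lies its wooden base, 150 x 440 x 12 mm
- dish_floor (a point): the drip dish: round, white with a dark blue ring, loose on the table, 136 mm across the rim, 16 mm high, its flat floor 100 mm across. This point is the centre of the floor's upper face, 6 mm above the dish's underside. z is up.
Not all that is in view belongs to the job. Of the things shaped like the part that bears dish_floor, the white one is meant.

How it is judged:
By the outcome, as a careful person would: the job done as asked, in the order asked, and still so for the second after the job is handed in, with the robot touching nothing.
It also fails if it takes over 45 s, if anything falls off the work surface, if the arm or the gripper's body presses on something with over 40 N, if the wrist force passes 120 N, or if a joint passes its speed limit or range.

## Robot

A 7-joint arm with a two-finger parallel gripper is mounted at the origin on the work surface. World frame = base frame: x ahead of the robot, y to its left, z up, the work surface at z = 0. Lengths are in m, angles in rad, forces in N, time in s.
With the tool pointing down it reaches from about 0.4 to 0.9 m from the base axis. Payload 5.6 kg.
Tool frame: the origin (TCP) lies midway between the tips of the shut fingers; the grasp point (between the pads) lies 19 mm behind it; z points along the fingers, y is the line along which they close (so a half turn about z gives the same grasp; the last joint's range is limited). The gripper opens to 92 mm and grips with 3 to 60 N. Pads are 20 mm wide; open, the fingers measure 128 mm over their backs; the gripper's body (75 mm by 189 mm) begins 69 mm behind the grasp point.
Start: joints at [1.245, 0.468, -0.012, 1.603, 0.006, 1.071, -0.056], TCP at [0.181, -0.624, 0.215] pointing down, gripper open.
Joint ranges: [-2.53, 2.53], [-0.31, 2.02], [-1.57, 1.55], [0.28, 2.44], [-1.29, 4.43], [0.15, 1.84], [-2.92, 2.92]. Speed limits (rad/s): [2.57, 2.57, 3.14, 3.14, 3.14, 3.14, 3.14].

## Interface

Orientations are given as a rotation vector (axis times angle).
In Python, from workcell import ctrl, snapshot, camera_params, sign_off, look_for, cut_out gives the robot as it stands.
- The arm moves only by the tool arm_command, never from a script. Its argument "series" is a list of rows, each an object with "xyz": the shift along the tool's x, y, z in m, a list of three; "turn": the turn, a rotation vector about the tool's x, y, z in rad, a list of three; "hand": the gripper command: -1 is fully open, 1 is shut, values between are in proportion. A call has 1 to 20 rows; each row shifts and turns the commanded pose from where the row before left it, along the tool's axes as they then stand; what a row does not reach is not made up. A row lasts 1/10 s, in which the tool goes at most 50 mm and 8.59 degrees, less where a joint would pass 70% of its speed; a pose out of reach is approached as far as the arm can. A call is refused whole if a number of a shift passes 0.05 or a number of a turn 0.15, either way. A call with a gripper value outside its range is refused whole. The fingers move at their own pace and stop on an object; the grip force is fixed at half the most. Time passes only in rows, so rows that do not move let the fingers close. It gives the time, the measured TCP pose, the force, the opening and the grip force at its end, in the units of the state.
- ctrl.state(): the state, without advancing time (a new reading comes with each control period).
- snapshot(name): name is "scene" or "top"; returns (picture, depth): 420x560x3 uint8, red, green, blue; 420x560 float32, m along the optical axis (not along the pixel's ray), 0 where there is no reading.
- camera_params(name): a dict with "mtx" (3x3 intrinsics, pixels), "rvec" (rotation vector, rad) and "tvec" (3), from world to camera coordinates, as OpenCV has them. Camera axes: x right, y down, z forward; pixel columns grow to the right and rows downward; lengths in m; the calibration is good to about 2 mm. A picture is of the moment at which its call begins. camera_params takes no time and is no camera call.
- sign_off(): hands the job in; it is judged then, once.
Trained networks look in the newest picture that a camera, given by its name, has taken for a name from the list of things; names that differ only in an ending like _2 or _b are one class to them, and where a whole thing is asked for, a point or a joint stands for the part that bears it (a point fixed in the world has none). Each returns a list of dicts, best first, with "conf" (0 to 1); they miss things now and then, are a little off and sometimes report something else, mostly with a low value. They report only what shows in the picture. A call takes as long as a camera call. They do not tell look-alikes from the thing itself.
- look_for(camera, query): "centre" ([column, row] in pixels, amid what is visible of it).
- cut_out(camera, query): "pixels" (420x560 bool, what is visible of it) and "centre" ([column, row] in pixels, amid what is visible of it).
The state is a dict: "time_s": time; "joints": joint angles; "qd": joint speeds; "joint_efforts": joint torques, N m; "ee_pos": TCP position; "tool_rot": TCP orientation; "force": force on the tool from outside, world axes, zero at the start; "torque": the same for the moment, N m; "grip_width": finger opening in m; "grasp_force": force on a finger pad.
Only numpy, scipy, OpenCV 4.12 (cv2) and the standard library are available. Lean on these libraries where they do the work, as an engineer would, in place of code of your own. Each camera call takes 0.05 s, during which the arm holds its last target. There are 200 camera calls.

## Working session

There is one attempt and no reset: what is moved stays moved. The work goes in short steps, Python scripts to look and compute and a tool call to move; the robot and the scene stay as the last step left them, time stands still between calls to the robot, and variables do not carry over. Pictures are saved under pics/ and viewed, at most 10 in all, crops included, and the job is handed in when it is done.

Besides the shell and the picture viewer there is one more tool, called after "Request:" as name(argument=value, ...) on one line, values as JSON. arm_command: Moves the arm, as the interface text tells. Its arguments: {"type":"object","properties":{"series":{"type":"array"}},"required":["series"]}

```bash
mkdir -p pics; cat > h.py <<'E'
import numpy as np, cv2
from workcell import ctrl, snapshot, camera_params, sign_off, look_for, cut_out
def world(cam,depth,mask):
    p=camera_params(cam); R=cv2.Rodrigues(np.array(p["rvec"],float))[0]; t=np.array(p["tvec"],float).ravel(); K=np.array(p["mtx"])
    v,u=np.nonzero(mask&(depth>0)); d=depth[v,u]
    c=np.stack([(u-K[0,2])/K[0,0]*d,(v-K[1,2])/K[1,1]*d,d],1)
    return (c-t)@R
E
python3 - <<'E'
from h import *
ims=[]
for c in ("scene","top"):
    im,d=snapshot(c); cv2.imwrite(f"pics/{c}0.png",im[:,:,::-1])
    for q in ("green_infuser_center","orange_infuser_center","blue_infuser_center","dish_floor"):
        for r in cut_out(c,q)[:4]:
            P=world(c,d,r["pixels"])
            print(c,q,round(r["conf"],2),np.round(r["centre"]),len(P),np.round(np.median(P,0),3) if len(P) else '',np.round(P.min(0),3) if len(P) else '',np.round(P.max(0),3) if len(P) else '')
s=ctrl.state();print(s)
E
```

```text
scene green_infuser_center 0.71 [320. 237.] 684 [0.561 0.031 0.101] [ 0.422 -0.009 -0.004] [0.61  0.11  0.199]
scene orange_infuser_center 0.96 [380. 230.] 804 [0.578 0.149 0.1  ] [ 0.425  0.093 -0.003] [0.634 0.284 0.199]
scene blue_infuser_center 0.71 [434. 225.] 716 [0.595 0.265 0.1  ] [ 0.498  0.246 -0.002] [0.62  0.412 0.199]
scene dish_floor 0.95 [157. 260.] 2438 [ 0.45  -0.31   0.006] [ 0.382 -0.38  -0.002] [ 0.52  -0.24   0.019]
scene dish_floor 0.8 [220. 340.] 3633 [ 0.669 -0.208  0.006] [ 0.603 -0.274 -0.002] [ 0.736 -0.141  0.019]
scene dish_floor 0.79 [133. 196.] 1551 [ 0.234 -0.351  0.006] [ 0.173 -0.415  0.001] [ 0.307 -0.284  0.018]
top green_infuser_center 0.76 [252. 178.] 381 [0.551 0.034 0.1  ] [0.528 0.01  0.009] [0.602 0.072 0.203]
top orange_infuser_center 0.59 [207. 171.] 428 [0.57 0.15 0.1 ] [0.542 0.128 0.004] [0.628 0.204 0.202]
top blue_infuser_center 0.57 [168. 164.] 440 [0.587 0.269 0.1  ] [0.562 0.247 0.008] [0.663 0.336 0.203]
top dish_floor 0.82 [341. 145.] 1716 [ 0.671 -0.207  0.007] [ 0.602 -0.275 -0.01 ] [ 0.743 -0.139  0.022]
top dish_floor 0.7 [376
[... 211 characters left out ...]
: array([ 1.24500788,  0.46752825, -0.0116551 ,  1.60274661,  0.00599316,
        1.07141272, -0.05628166]), 'qd': array([ 9.95516146e-04,  1.10003517e-03, -2.89852170e-04, -1.99887182e-04,
       -6.60782753e-04,  3.75303816e-05,  3.76852417e-06]), 'joint_efforts': array([-1.14899696e-03, -5.19981408e+01, -1.29977360e-02, -2.43845129e+01,
       -5.66432986e-02,  1.19643460e-02,  8.03260536e-05]), 'ee_pos': array([ 0.1813561 , -0.62415894,  0.21455471]), 'tool_rot': array([-3.11018591e+00, -4.42705686e-01,  3.15430096e-05]), 'force': array([ 0.40789545, -0.11414918,  0.38454549]), 'torque': array([-0.01931977,  0.00571744, -0.02572946]), 'grasp_force': 0.0, 'grip_width': 0.0920098860078829}
```

```bash
python3 - <<'E'
import cv2,numpy as np
a=cv2.imread("pics/scene0.png");b=cv2.imread("pics/top0.png")
cv2.imwrite("pics/a1.png",cv2.resize(a,(800,600),interpolation=cv2.INTER_CUBIC))
x=cv2.resize(a[180:300,270:470],(800,480),interpolation=cv2.INTER_CUBIC)
cv2.imwrite("pics/a2.png",x)
cv2.imwrite("pics/a3.png",cv2.resize(b[110:350,140:460],(800,600),interpolation=cv2.INTER_CUBIC))
E
```

```text
(no output)
```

View pics/a1.png

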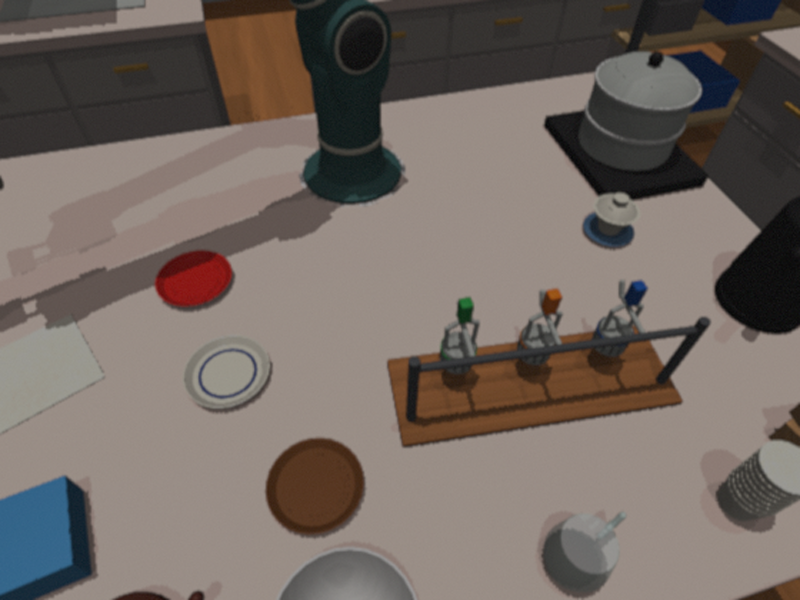

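View pics/a2.png

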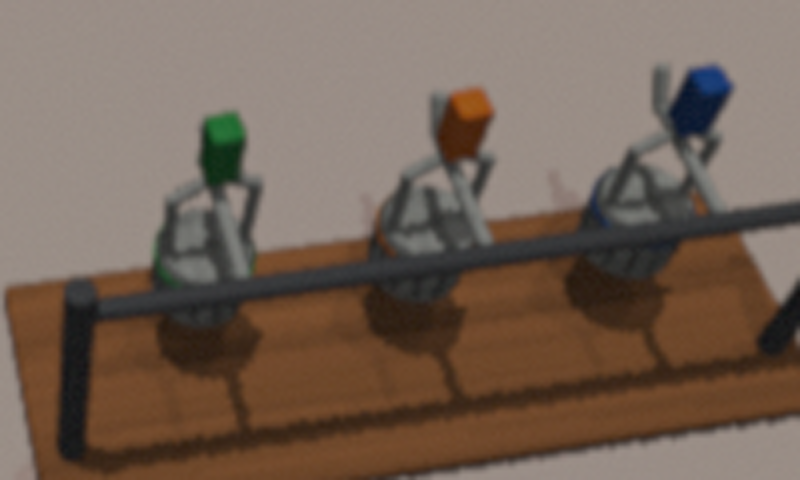

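View pics/a3.png

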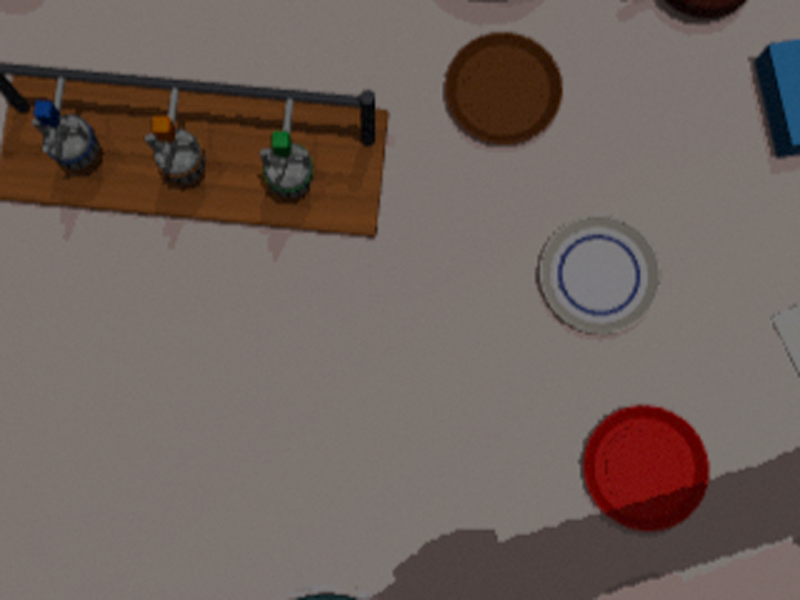

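The three dish-shaped things in the scene view are white with a blue ring (157,260), brown (220,340) and red (133,196). The white one with the ring is the one meant. The green grip is at scene (325,217) and is the rack's infuser nearest the dish. I'll measure the grip itself by colour.

```bash
cat >> h.py <<'E'
from scipy.spatial.transform import Rotation as Rot
HUE={"green":(50,75),"orange":(8,20),"blue":(108,125)}
def grips(cam,names=("green",)):
    im,d=snapshot(cam); h=cv2.cvtColor(im,cv2.COLOR_RGB2HSV); out={}
    for n in names:
        lo,hi=HUE[n]; m=cv2.inRange(h,(lo,110,40),(hi,255,255))>0
        P=world(cam,d,m); P=P[(P[:,0]>.35)&(P[:,0]<.75)&(P[:,1]>-.1)&(P[:,1]<.35)&(P[:,2]>.15)]
        out[n]=P
    return im,d,out
def todo(xyz,yaw_y):
    "shift in tool axes and turn about tool z to reach TCP xyz with tool y along heading yaw_y (deg, mod 180), tool down"
    s=ctrl.state(); R=Rot.from_rotvec(s["tool_rot"]); y=R.as_matrix()[:,1]; cur=np.degrees(np.arctan2(y[1],y[0]))
    dz=(cur-yaw_y+90)%180-90
    print("tcp",np.round(s["ee_pos"],4),"z",np.round(R.as_matrix()[:,2],3),"yaw",round(cur,1),"shift",np.round(R.inv().apply(np.array(xyz)-s["ee_pos"]),4),"turn z",round(np.radians(dz),3),"t",s["time_s"],"F",np.round(s["force"],2))
E
python3 - <<'E'
from h import *
for c in ("scene","top"):
    im,d,g=grips(c,HUE)
    for n,P in g.items():
        T=P[P[:,2]>.195]
        print(c,n,len(P),np.round(P.min(0),3),np.round(P.max(0),3),"top",len(T),np.round([T.min(0),T.mean(0),T.max(0)],4).tolist() if len(T) else '')
        if len(T)>4: print(cv2.minAreaRect((T[:,:2]*1000).astype(np.float32)))
todo([.55,.034,.26],81.3)
E
```

```text
scene green 132 [0.552 0.026 0.167] [0.568 0.042 0.199] top 54 [[0.5519, 0.0259, 0.1955], [0.5597, 0.0338, 0.1973], [0.5678, 0.0416, 0.1995]]
((559.8851928710938, 34.157169342041016), (15.62098217010498, 15.598344802856445), 6.400490760803223)
scene orange 179 [ 0.568 -0.044  0.15 ] [0.651 0.262 0.199] top 64 [[0.568, 0.1444, 0.1952], [0.5763, 0.1526, 0.1972], [0.585, 0.1623, 0.199]]
((576.55322265625, 153.08609008789062), (18.01387596130371, 16.336246490478516), 86.64205932617188)
scene blue 140 [0.585 0.262 0.165] [0.602 0.279 0.199] top 51 [[0.5854, 0.2636, 0.1952], [0.594, 0.2708, 0.1969], [0.6015, 0.2787, 0.1989]]
((593.424072265625, 271.1398010253906), (14.202489852905273, 15.937553405761719), 80.98091125488281)
top green 44 [0.549 0.027 0.163] [0.565 0.042 0.202] top 36 [[0.5503, 0.0273, 0.1951], [0.557, 0.0354, 0.198], [0.5644, 0.0425, 0.2022]]
((557.2236938476562, 34.93125915527344), (14.03027629852295, 15.206792831420898), 1.0411754846572876)
top orange 139 [ 0.556 -0.041  0.15 ] [0.644 0.307 0.204] top 41 [[0.5647, 0.1464, 0.1951], [0.5727, 0.154, 0.1982], [0.5806, 0.1619, 0.2038]]
((572.5704345703125, 154.1968536376953), (15.848682403564453, 15.410804748535156), 87.59711456298828)
top blue 39 [0.585 0.264 0.167] [0.601 0.281 0.203] top 28 [[0.5849, 0.2646, 0.1951], [0.5921, 0.2732, 0.1976], [0.6012, 0.28, 0.2025]]
((592.4890747070312, 272.623291015625), (15.138850212097168, 15.47635555267334), 80.02873992919922)
tcp [ 0.1813 -0.6242  0.2146] z [-0. -0. -1.] yaw -73.8 shift [ 0.5377 -0.5292 -0.0455] turn z 0.435 t 0.6 F [-0.38 -0.27  1.18]
```

Request:
arm_command(series=[{"xyz": [0,0,-0.0115],"turn": [0,0,0.097],"hand": -1},{"xyz": [0,0,-0.0115],"turn": [0,0,0.097],"hand": -1},{"xyz": [0,0,-0.0115],"turn": [0,0,0.097],"hand": -1},{"xyz": [0,0,-0.0115],"turn": [0,0,0.097],"hand": -1}])

```text
time_s: 1.0
ee_pos: [0.1814, -0.6242, 0.2611]
tool_rot: [3.137, -0.172, 0.0]
force: [-0.7, 0.8, -0.1]
grip_width: 0.0916
grasp_force: 0.0
```

```bash
python3 -c "
from h import *
todo([.558,.0346,.26],84)"
```

```text
tcp [ 0.1814 -0.6242  0.2611] z [ 0. -0. -1.] yaw -96.3 shift [ 0.3026 -0.6959  0.0011] turn z -0.005 t 1.0 F [-0.66  0.84 -0.11]
```

Request:
arm_command(series=[{"xyz": [0.0189,-0.0435,0],"turn": [0,0,0],"hand": -1},{"xyz": [0.0189,-0.0435,0],"turn": [0,0,0],"hand": -1},{"xyz": [0.0189,-0.0435,0],"turn": [0,0,0],"hand": -1},{"xyz": [0.0189,-0.0435,0],"turn": [0,0,0],"hand": -1},{"xyz": [0.0189,-0.0435,0],"turn": [0,0,0],"hand": -1},{"xyz": [0.0189,-0.0435,0],"turn": [0,0,0],"hand": -1},{"xyz": [0.0189,-0.0435,0],"turn": [0,0,0],"hand": -1},{"xyz": [0.0189,-0.0435,0],"turn": [0,0,0],"hand": -1},{"xyz": [0.0189,-0.0435,0],"turn": [0,0,0],"hand": -1},{"xyz": [0.0189,-0.0435,0],"turn": [0,0,0],"hand": -1},{"xyz": [0.0189,-0.0435,0],"turn": [0,0,0],"hand": -1},{"xyz": [0.0189,-0.0435,0],"turn": [0,0,0],"hand": -1},{"xyz": [0.0189,-0.0435,0],"turn": [0,0,0],"hand": -1},{"xyz": [0.0189,-0.0435,0],"turn": [0,0,0],"hand": -1},{"xyz": [0.0189,-0.0435,0],"turn": [0,0,0],"hand": -1},{"xyz": [0,0,0],"turn": [0,0,0],"hand": -1}])

```text
time_s: 2.6
ee_pos: [0.5338, 0.0021, 0.2609]
tool_rot: [-3.134, 0.15, -0.003]
force: [-0.0, 0.6, 0.3]
grip_width: 0.0921
grasp_force: 0.0
```

```bash
python3 - <<'E'
from h import *
im,d,g=grips("scene"); P=g["green"]; T=P[P[:,2]>.195]
print(len(P),len(T),np.round(T.mean(0),4) if len(T) else '')
cv2.imwrite("pics/b1.png",cv2.resize(im[100:310,230:510,::-1],(800,600),interpolation=cv2.INTER_CUBIC))
todo([.558,.0346,.166],84)
E
```

```text
123 47 [0.5607 0.0329 0.1973]
tcp [ 0.5325 -0.0017  0.2605] z [ 0.     0.001 -1.   ] yaw -95.7 shift [ 0.0218 -0.0385  0.0945] turn z 0.006 t 2.65 F [-0.1  -0.22  0.08]
```

View pics/b1.png

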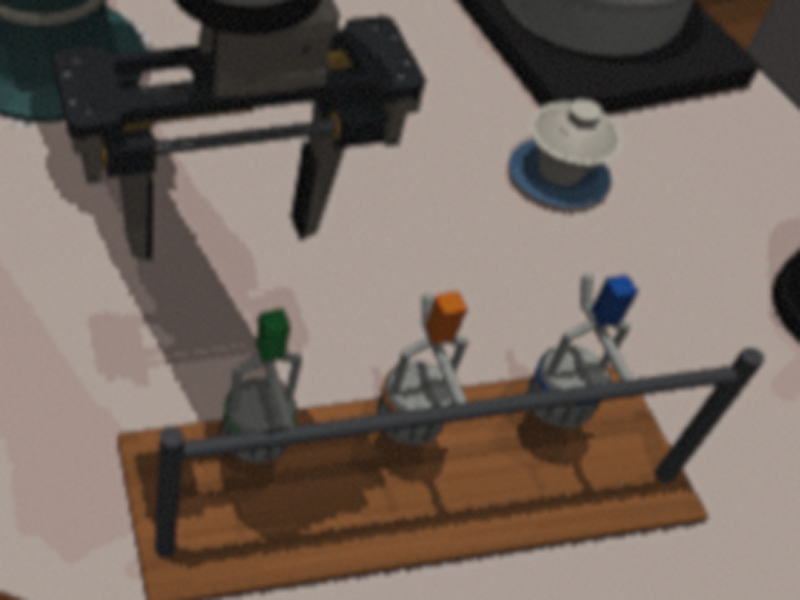

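The view shows the green grip at crop (272,335), which is the leftmost infuser. The open gripper is above it, toward the robot and the dish. Next I centre over the grip, then descend.

Request:
arm_command(series=[{"xyz": [0.011,-0.019,0],"turn": [0,0,0],"hand": -1},{"xyz": [0.011,-0.019,0],"turn": [0,0,0],"hand": -1},{"xyz": [0,0,0.015],"turn": [0,0,0],"hand": -1},{"xyz": [0,0,0.015],"turn": [0,0,0],"hand": -1},{"xyz": [0,0,0.01],"turn": [0,0,0],"hand": -1},{"xyz": [0,0,0],"turn": [0,0,0],"hand": -1},{"xyz": [0,0,0],"turn": [0,0,0],"hand": -1}])

```text
time_s: 3.35
ee_pos: [0.5577, 0.0296, 0.2209]
tool_rot: [3.137, -0.167, 0.0]
force: [0.4, 0.3, 0.1]
grip_width: 0.0917
grasp_force: 0.0
```

```bash
python3 - <<'E'
from h import *
todo([.559,.034,.166],84)
E
```

```text
tcp [0.5577 0.0296 0.2209] z [ 0. -0. -1.] yaw -96.1 shift [ 0.0008 -0.0045  0.0549] turn z -0.002 t 3.35 F [0.42 0.29 0.06]
```

Request:
arm_command(series=[{"xyz": [0.001,-0.0045,0.01],"turn": [0,0,0],"hand": -1},{"xyz": [0,0,0.015],"turn": [0,0,0],"hand": -1},{"xyz": [0,0,0.015],"turn": [0,0,0],"hand": -1},{"xyz": [0,0,0.01],"turn": [0,0,0],"hand": -1},{"xyz": [0,0,0.005],"turn": [0,0,0],"hand": -1},{"xyz": [0,0,0],"turn": [0,0,0],"hand": 0},{"xyz": [0,0,0],"turn": [0,0,0],"hand": 0.4},{"xyz": [0,0,0],"turn": [0,0,0],"hand": 0.6},{"xyz": [0,0,0],"turn": [0,0,0],"hand": 1},{"xyz": [0,0,0],"turn": [0,0,0],"hand": 1},{"xyz": [0,0,0],"turn": [0,0,0],"hand": 1},{"xyz": [0,0,0],"turn": [0,0,0],"hand": 1},{"xyz": [0,0,0],"turn": [0,0,0],"hand": 1},{"xyz": [0,0,0],"turn": [0,0,0],"hand": 1}])

```text
time_s: 4.75
ee_pos: [0.5592, 0.0347, 0.1656]
tool_rot: [3.137, -0.165, -0.0]
force: [0.6, 0.3, 0.3]
grip_width: 0.0219
grasp_force: 0.0
```

Request:
arm_command(series=[{"xyz": [0,0,0],"turn": [0,0,0],"hand": 1},{"xyz": [0,0,0],"turn": [0,0,0],"hand": 1},{"xyz": [0,0,0],"turn": [0,0,0],"hand": 1},{"xyz": [0,0,0],"turn": [0,0,0],"hand": 1}])

```text
time_s: 5.15
ee_pos: [0.5593, 0.035, 0.1656]
tool_rot: [-3.137, 0.165, -0.001]
force: [0.3, 2.1, -0.9]
grip_width: 0.0175
grasp_force: 30.0
```

Request:
arm_command(series=[{"xyz": [0,0,-0.005],"turn": [0,0,0],"hand": 1},{"xyz": [0,0,-0.01],"turn": [0,0,0],"hand": 1},{"xyz": [0,0,-0.01],"turn": [0,0,0],"hand": 1},{"xyz": [0,0,-0.005],"turn": [0,0,0],"hand": 1},{"xyz": [0,0,0],"turn": [0,0,0],"hand": 1},{"xyz": [0,0,0],"turn": [0,0,0],"hand": 1}])

```text
time_s: 5.75
ee_pos: [0.5591, 0.0346, 0.1957]
tool_rot: [3.137, -0.165, 0.0]
force: [0.6, 0.4, -1.9]
grip_width: 0.0178
grasp_force: 30.0
```

```bash
python3 - <<'E'
from h import *
im,d=snapshot("scene")
cv2.imwrite("pics/c1.png",cv2.resize(im[150:300,260:460,::-1],(800,600),interpolation=cv2.INTER_CUBIC))
# peg free-end direction from rack: (-.988,.151)
s=ctrl.state(); p=s["ee_pos"]; todo(p+np.array([-.988,.151,0])*.1,84); print(s["force"],s["grasp_force"])
E
```

```text
tcp [0.5589 0.0346 0.1954] z [-0. -0. -1.] yaw -96.0 shift [-0.0998 -0.0046  0.    ] turn z -0.001 t 5.8 F [-0.37 -0.22 -0.27]
[-0.37357628 -0.22226439 -0.26934063] 29.969614148139954
```

View pics/c1.png

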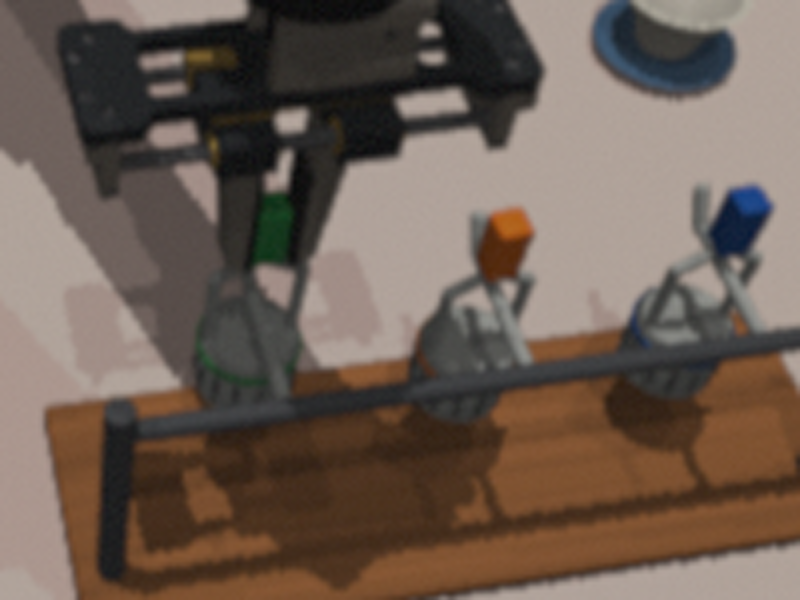

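The green infuser hangs straight between the fingers (grip at crop (272,228)), lifted, with the others undisturbed. Next is out along the peg.

Request:
arm_command(series=[{"xyz": [-0.008,-0.0004,0],"turn": [0,0,0],"hand": 1},{"xyz": [-0.012,-0.0006,0],"turn": [0,0,0],"hand": 1},{"xyz": [-0.012,-0.0006,0],"turn": [0,0,0],"hand": 1},{"xyz": [-0.012,-0.0006,0],"turn": [0,0,0],"hand": 1},{"xyz": [-0.012,-0.0006,0],"turn": [0,0,0],"hand": 1},{"xyz": [-0.015,-0.0006,0],"turn": [0,0,0],"hand": 1},{"xyz": [-0.015,-0.0006,0],"turn": [0,0,0],"hand": 1},{"xyz": [-0.014,-0.0006,0],"turn": [0,0,0],"hand": 1},{"xyz": [0,0,0],"turn": [0,0,0],"hand": 1},{"xyz": [0,0,0],"turn": [0,0,0],"hand": 1}])

```text
time_s: 6.8
ee_pos: [0.4605, 0.0497, 0.1959]
tool_rot: [3.137, -0.165, 0.002]
force: [0.4, 0.0, -1.2]
grip_width: 0.0182
grasp_force: 30.0
```

```bash
python3 - <<'E'
from h import *
for c in ("scene","top"):
    im,d=snapshot(c)
    h=cv2.cvtColor(im,cv2.COLOR_RGB2HSV)
    for r in cut_out(c,"dish_floor")[:4]:
        m=r["pixels"]; P=world(c,d,m); print(c,r["centre"],np.round((P.min(0)+P.max(0))/2,4),np.round(np.median(P,0),4))
        k=m&(cv2.inRange(h,(105,60,30),(130,255,255))>0); Q=world(c,d,k)
        if len(Q)>10: print("  ring",len(Q),np.round(cv2.minEnclosingCircle((Q[:,:2]).astype(np.float32)),4) if 0 else (np.round((Q.min(0)+Q.max(0))/2,4),np.round(np.ptp(Q,0),3)))
todo([.45,-.309,.2],84)
E
```

```text
scene [133.9, 193.0] [ 0.2288 -0.3483  0.0076] [ 0.234  -0.3504  0.0064]
scene [155.2, 258.4] [ 0.4504 -0.3092  0.0072] [ 0.4498 -0.3102  0.0064]
  ring 47 (array([ 0.4544, -0.3081,  0.0057]), array([0.074, 0.088, 0.006]))
scene [218.1, 340.2] [ 0.6644 -0.2059  0.0078] [ 0.6692 -0.2084  0.0062]
top [377.4, 218.0] [ 0.4532 -0.3064  0.0097] [ 0.4527 -0.3076  0.0068]
  ring 151 (array([ 0.4524, -0.3071,  0.0063]), array([0.089, 0.091, 0.016]))
top [341.2, 143.3] [ 0.6686 -0.2063  0.0087] [ 0.671  -0.2068  0.0068]
tcp [0.4608 0.0497 0.1956] z [ 0.  0. -1.] yaw -96.1 shift [ 0.0271  0.3579 -0.0045] turn z -0.001 t 7.0 F [-0.19 -0.47 -1.16]
```

Request:
arm_command(series=[{"xyz": [0.001,0.012,0],"turn": [0,0,0],"hand": 1},{"xyz": [0.002,0.025,0],"turn": [0,0,0],"hand": 1},{"xyz": [0.0025,0.03,0],"turn": [0,0,0],"hand": 1},{"xyz": [0.0025,0.03,0],"turn": [0,0,0],"hand": 1},{"xyz": [0.0025,0.03,0],"turn": [0,0,0],"hand": 1},{"xyz": [0.0025,0.03,0],"turn": [0,0,0],"hand": 1},{"xyz": [0.0025,0.03,0],"turn": [0,0,0],"hand": 1},{"xyz": [0.0025,0.03,0],"turn": [0,0,0],"hand": 1},{"xyz": [0.0025,0.03,0],"turn": [0,0,0],"hand": 1},{"xyz": [0.0025,0.03,0],"turn": [0,0,0],"hand": 1},{"xyz": [0.0025,0.03,0],"turn": [0,0,0],"hand": 1},{"xyz": [0.0015,0.025,0],"turn": [0,0,0],"hand": 1},{"xyz": [0.001,0.017,0],"turn": [0,0,0],"hand": 1},{"xyz": [0,0.008,0],"turn": [0,0,0],"hand": 1},{"xyz": [0,0,0],"turn": [0,0,0],"hand": 1},{"xyz": [0,0,0],"turn": [0,0,0],"hand": 1}])

```text
time_s: 8.6
ee_pos: [0.4507, -0.307, 0.1954]
tool_rot: [-3.137, 0.163, 0.0]
force: [0.8, -0.6, -1.1]
grip_width: 0.0178
grasp_force: 30.0
```

```bash
python3 - <<'E'
from h import *
im,d=snapshot("scene")
cv2.imwrite("pics/d1.png",cv2.resize(im[150:330,60:300,::-1],(800,600),interpolation=cv2.INTER_CUBIC))
# lowest points of the held infuser near the axis
s=ctrl.state();P=world("scene",d,np.ones(d.shape,bool)); p=s["ee_pos"]
Q=P[(np.hypot(P[:,0]-p[0],P[:,1]-p[1])<.035)&(P[:,2]>.03)&(P[:,2]<.2)]
print(len(Q),np.round(np.percentile(Q,[1,5,50,95],axis=0),4))
B=Q[Q[:,2]<.135]; print("basket",np.round([B.min(0),B.max(0)],4))
todo([.451,-.308,.116],84)
E
```

```text
887 [[ 0.429  -0.3317  0.0911]
 [ 0.4362 -0.3284  0.0962]
 [ 0.4583 -0.305   0.1289]
 [ 0.4752 -0.2829  0.194 ]]
basket [[ 0.4266 -0.3339  0.0876]
 [ 0.4769 -0.2801  0.1348]]
tcp [ 0.4508 -0.3067  0.1955] z [-0.     0.001 -1.   ] yaw -95.9 shift [0.0003 0.0013 0.0795] turn z 0.001 t 8.65 F [ 0.25  0.11 -1.35]
```

View pics/d1.png

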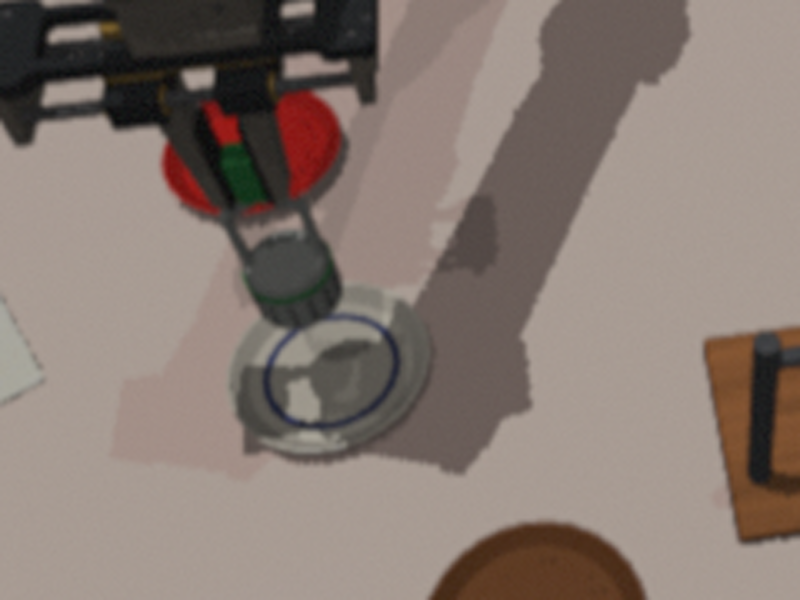

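The infuser is upright above the white dish, basket at crop (290,280) with the dish behind it at (330,370). Its underside is at about z = 0.087, so the drop is about 80 mm: first most of the way, then slowly.

Request:
arm_command(series=[{"xyz": [0,0.001,0.01],"turn": [0,0,0],"hand": 1},{"xyz": [0,0,0.015],"turn": [0,0,0],"hand": 1},{"xyz": [0,0,0.015],"turn": [0,0,0],"hand": 1},{"xyz": [0,0,0.015],"turn": [0,0,0],"hand": 1},{"xyz": [0,0,0.01],"turn": [0,0,0],"hand": 1},{"xyz": [0,0,0.006],"turn": [0,0,0],"hand": 1},{"xyz": [0,0,0.002],"turn": [0,0,0],"hand": 1},{"xyz": [0,0,0],"turn": [0,0,0],"hand": 1},{"xyz": [0,0,0.001],"turn": [0,0,0],"hand": 1},{"xyz": [0,0,0.001],"turn": [0,0,0],"hand": 1},{"xyz": [0,0,0.001],"turn": [0,0,0],"hand": 1},{"xyz": [0,0,0.001],"turn": [0,0,0],"hand": 1},{"xyz": [0,0,0.001],"turn": [0,0,0],"hand": 1},{"xyz": [0,0,0],"turn": [0,0,0],"hand": 1},{"xyz": [0,0,0],"turn": [0,0,0],"hand": 1}])

```text
time_s: 10.15
ee_pos: [0.4504, -0.3091, 0.1175]
tool_rot: [3.137, -0.165, -0.0]
force: [-0.2, 0.3, -0.7]
grip_width: 0.0177
grasp_force: 30.0
```

Request:
arm_command(series=[{"xyz": [0,0,0.001],"turn": [0,0,0],"hand": 1},{"xyz": [0,0,0.001],"turn": [0,0,0],"hand": 1},{"xyz": [0,0,0],"turn": [0,0,0],"hand": 1},{"xyz": [0,0,0],"turn": [0,0,0],"hand": 1}])

```text
time_s: 10.55
ee_pos: [0.4504, -0.3091, 0.1155]
tool_rot: [3.137, -0.165, -0.0]
force: [-0.4, -0.2, -0.9]
grip_width: 0.0179
grasp_force: 30.0
```

Request:
arm_command(series=[{"xyz": [0,0,0.001],"turn": [0,0,0],"hand": 1},{"xyz": [0,0,0],"turn": [0,0,0],"hand": 1},{"xyz": [0,0,0],"turn": [0,0,0],"hand": 1}])

```text
time_s: 10.85
ee_pos: [0.4508, -0.3092, 0.1153]
tool_rot: [3.137, -0.165, 0.001]
force: [-1.0, 0.9, 5.4]
grip_width: 0.0182
grasp_force: 30.0
```

```bash
python3 - <<'E'
from h import *
im,d=snapshot("scene")
F=[]
for i in range(4):
    snapshot("scene"); F.append(ctrl.state()["force"][2])
s=ctrl.state();P=world("scene",d,np.ones(d.shape,bool)); p=s["ee_pos"]
Q=P[(np.hypot(P[:,0]-p[0],P[:,1]-p[1])<.035)&(P[:,2]<.06)&(P[:,2]>-.01)]
L=Q[(Q[:,2]>.035)]; print(np.histogram(L[:,2],bins=np.arange(.035,.062,.002)))
print(F,p)
E
```

```text
(array([  9,   8,  12,  27,  19,  37, 114, 154,  29,   4,   4,   4,   2]), array([0.035, 0.037, 0.039, 0.041, 0.043, 0.045, 0.047, 0.049, 0.051,
       0.053, 0.055, 0.057, 0.059, 0.061]))
[np.float64(6.52690768109571), np.float64(5.955327698813567), np.float64(4.977749749461825), np.float64(5.342792832436967)] [ 0.45076307 -0.30920912  0.11526266]
```

There is contact: +6 N, and the lid is at 0.050 = floor 6 mm + 44 mm. Releasing gently.

Request:
arm_command(series=[{"xyz": [0,0,-0.0005],"turn": [0,0,0],"hand": 1},{"xyz": [0,0,0],"turn": [0,0,0],"hand": 0.55},{"xyz": [0,0,0],"turn": [0,0,0],"hand": 0.4},{"xyz": [0,0,0],"turn": [0,0,0],"hand": 0.2},{"xyz": [0,0,0],"turn": [0,0,0],"hand": 0},{"xyz": [0,0,0],"turn": [0,0,0],"hand": -0.3},{"xyz": [0,0,0],"turn": [0,0,0],"hand": -0.3},{"xyz": [0,0,0],"turn": [0,0,0],"hand": -0.3},{"xyz": [0,0,0],"turn": [0,0,0],"hand": -0.3}])

```text
time_s: 12.0
ee_pos: [0.4504, -0.3092, 0.1151]
tool_rot: [3.137, -0.165, -0.0]
force: [0.2, -0.8, 0.2]
grip_width: 0.0598
grasp_force: 0.0
```

Request:
arm_command(series=[{"xyz": [0,0,-0.01],"turn": [0,0,0],"hand": -0.3},{"xyz": [0,0,-0.02],"turn": [0,0,0],"hand": -0.3},{"xyz": [0,0,-0.03],"turn": [0,0,0],"hand": -0.3},{"xyz": [0,0,-0.03],"turn": [0,0,0],"hand": -0.3},{"xyz": [0,0,-0.03],"turn": [0,0,0],"hand": -0.3},{"xyz": [0,0,-0.02],"turn": [0,0,0],"hand": -0.3},{"xyz": [0,0,0],"turn": [0,0,0],"hand": -0.3},{"xyz": [0,0,0],"turn": [0,0,0],"hand": -0.3}])

```text
time_s: 12.8
ee_pos: [0.4503, -0.3091, 0.2554]
tool_rot: [3.137, -0.165, 0.001]
force: [-0.0, 0.3, -0.8]
grip_width: 0.0594
grasp_force: 0.0
```

```bash
python3 - <<'E'
from h import *
im,d=snapshot("scene")
cv2.imwrite("pics/e1.png",cv2.resize(im[120:360,80:480,::-1],(800,480),interpolation=cv2.INTER_CUBIC))
h=cv2.cvtColor(im,cv2.COLOR_RGB2HSV);P=world("scene",d,cv2.inRange(h,(50,110,40),(75,255,255))>0)
P=P[(abs(P[:,0]-.45)<.1)&(abs(P[:,1]+.309)<.1)]; print(np.round([P.min(0),P.max(0)],3)); todo([.45,-.309,.25],84)
E
```

```text
[[ 0.445 -0.315  0.118]
 [ 0.46  -0.301  0.15 ]]
tcp [ 0.4499 -0.3089  0.2545] z [-0.001  0.001 -1.   ] yaw -96.0 shift [0.0001 0.0001 0.0045] turn z -0.001 t 12.85 F [ 0.78 -0.05 -0.85]
```

View pics/e1.png

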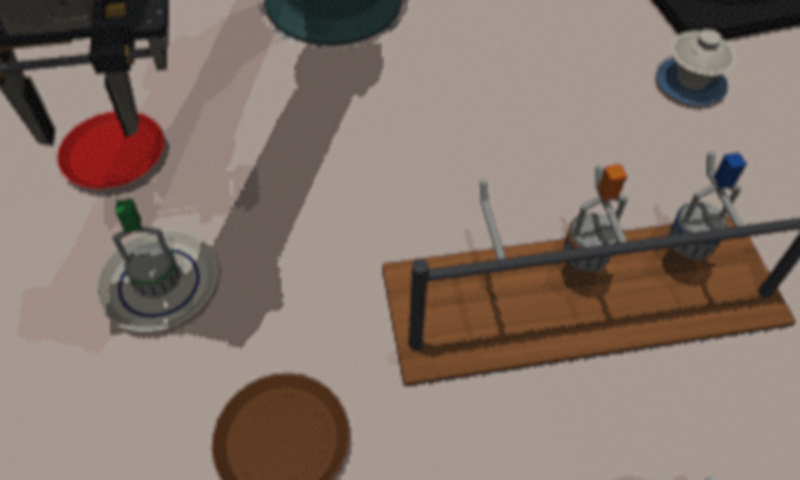

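The green infuser stands upright in the white dish (crop (150,260)), top at z = 0.150. The other two still hang at (605,220) and (705,210), and the gripper is clear.

```bash
python3 -c "
from h import *
print(sign_off())"
```

```text
the job is handed in; nothing more can be done
None
```

The green infuser is off its peg and standing upright on the floor of the white drip dish, the orange and blue ones still hang on their pegs, and the job was handed in at about 13 s of robot time.

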